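# Shut and bolt the store box

## Robot

A 7-joint arm with a two-finger parallel gripper is mounted at the origin on a cart in front of the work surface, level with it; the furniture and walls round the work are solid. World frame = base frame: x ahead of the robot, y to its left, z up, the work surface at z = 0. Lengths are in m, angles in rad, forces in N, time in s.
With the tool pointing down it reaches from about 0.4 to 0.85 m from the base axis. Payload 10.4 kg.
Tool frame: the origin (TCP) lies at the very end of the fingers, on their centre line; the grasp point (between the pads) lies r.tcp_to_grasp behind it (r.tcp_to_grasp is the distance from the TCP to the grasp point, in m); z points along the fingers, y is the line along which they close (so a half turn about z gives the same grasp; the last joint's range is limited). The gripper opens to 87 mm and grips with 3 to 60 N. Pads are 19 mm wide; open, the fingers measure 117 mm over their backs; the gripper's body (75 mm by 190 mm) begins 51 mm behind the grasp point.
Start: joints at [1.306, 0.332, -0.065, 1.46, 0.022, 1.35, -0.088], TCP at [0.15, -0.607, 0.223] pointing down, gripper open.
Joint ranges: [-2.6, 2.6], [-0.5, 2.12], [-1.47, 1.34], [0.16, 2.42], [-1.27, 4.41], [0.06, 2.06], [-2.6, 2.6]. Speed limits (rad/s): [2.22, 2.22, 2.79, 2.79, 3.14, 3.14, 3.14].

## Interface

Orientations are given as a unit quaternion [x, y, z, w].
In Python, from bench import monitor, cams, ticket, r gives the robot as it stands.
- The arm moves only by the shell command python3 -m crank 'ROWS' [OPENING] [FORCE]. ROWS is a JSON object whose one key "steps" holds a list of rows, each a list of 2 entries, a list of its own where there are three numbers: the shift along the world's x, y, z in units of 25 mm (1.0 is 25 mm), then the turn, a rotation vector about the world's x, y, z in units of 5 degrees (1.0 is 5 degrees). In form: {"steps": [[[x, y, z], [ax, ay, az]], ...]}. A call has 1 to 10 rows; each row shifts and turns the commanded pose from where the row before left it; what a row does not reach is not made up. A row lasts 1/12 s, in which the tool goes at most 41.7 mm and 7.16 degrees, less where a joint would pass 70% of its speed; a pose out of reach is approached as far as the arm can. A call is refused whole if a number of a shift passes 1 or a number of a turn 1, either way. A call with a gripper value outside its range is refused whole. OPENING is the finger opening in mm, from 0 to 87, set as the call begins (- or left out, the last holds). The fingers move at their own pace and stop on an object; FORCE is the grip in N (left out, the last holds). Time passes only in rows, so rows that do not move let the fingers close. It gives the time, the measured TCP pose, the force, the opening and the grip force at its end, in the units of the state.
- monitor.read_state(): the state, without advancing time (a new reading comes with each control period).
- cams.camera(name): name is "side" or "top" or "wrist"; returns a dict with "pixels" (400x640x3 uint8, blue, green, red), "z_map" (400x640 float32, m along the optical axis (not along the pixel's ray), 0 where there is no reading), "vfov" (degrees; the focal length in pixels is half the picture's height over the tangent of half this angle, whatever the lens; pixels are square), "cx", "cy" (the principal point, pixels), "k1" (the pictures are not rectified: a ray, as slopes to the right and down, at radius r is drawn at 1 + k1 r^2 times it, then the intrinsics apply), "T" (4x4, takes a point from camera to world coordinates). Camera axes: x right, y up, looking along -z (the intrinsics and any distortion apply to the point x, -y, -z); pixel columns grow to the right and rows downward; lengths in m; the calibration is good to about 2 mm. A picture is of the moment at which its call begins.
- ticket.close_job(): hands the job in; it is judged then, once.
The state is a dict: "time": time; "joint_positions": joint angles; "joint_vel": joint speeds; "joint_torque": joint torques, N m; "ee_pos": TCP position; "eef_rot": TCP orientation; "ft_force": force on the tool from outside, world axes, zero at the start; "torque": the same for the moment, N m; "width": finger opening in m; "grip_force": force on a finger pad.
Only numpy, scipy, OpenCV 4.12 (cv2) and the standard library are available. Lean on these libraries where they do the work, as an engineer would, in place of code of your own. Each camera call takes 0.05 s, during which the arm holds its last target. There are 200 camera calls.

## Task

Shut and bolt the wooden store box. Press its sprung lid down to where the bolt finds the keeper, which has to be felt for, slide the bolt fully home into it, and then turn the bolt's handle right down into the notch so that the lid stays shut by itself. Work gently and never ram the bolt against the keeper (10 N is plenty), and leave the jam jar, the tin and the tea carton standing where they are.

Things in the scene. Friction and masses are not known exactly. Their poses are not given: they have to be found in the camera images.
- box: Pine store box fixed on the worktop, 240 mm deep (x), 280 mm wide (y), 105 mm high; origin under its centre, x to the back, y to the left, z up; its front, where the bolt is, faces -x. The top is a fixed front board (box x = -120 to -72 mm) and behind it the lid.
- keeper: Keeper of the bolt. Its plate lies flush in the front board; origin and axes as the box's. On it, at box x = -104 to -82 mm, a steel staple, its mouth open to the lid, 20 wide x 14.2 mm high for the 12 mm bolt, closed in front. It is packed up by hand: the middle of its mouth is 119 to 131 mm above the worktop, unreported. Feel for the height where the bolt goes in.
- hinge (a point): Middle of the lid's hinge line (axis along box y): box x = 118 mm, 89 mm above the worktop, level with the shut lid's underside; same axes as the box.
- lid (a joint): Opening of the lid, rad: 0 flush with the front board and down, growing as its front rises. 186 x 280 x 16 mm. Springs hold it ajar at about 0.12; pressing it down by the upright handle takes about 1 N a mm, at most 15 N. The bolt finds the staple's mouth somewhere at 0 to 0.065; higher or lower it butts on it (above 0.08 it may run over it). Unbolted, it springs up.
- bolt (a joint): Travel of the bolt, m: 0 drawn back; butts on the staple's face at about 0.016; home at 0.0325 to 0.034, where its tip meets the staple's closed end. A 12 mm rod, end chamfered 0.5 mm, on the lid's middle line, axis 13 mm above the lid's top; at 0 its tip is at box x = -66 mm. Slides to the box's front (box -x) with 1.5 N of drag, and stays where left.
- handle (a joint): Turn of the bolt's handle about the rod, rad: 0 upright, 1.57 flat to the right (box -y), hard end. Two cheeks (tops 23 mm above the lid) keep it upright within about 0.4 along the slot; it can go down only in the notch, with the bolt past 0.031. It stays where left (stiff fit, 0.045 N m).
- notch (a point): Middle of the notch: a gap 15 mm long in the right cheek of the bolt's barrel, at the slot's front end, 13 mm above the lid's top; moves with the lid. Axes as the lid's: x back along the rod, y left, z up.
- knob (a point): Middle of the knob on the bolt's handle, 42 mm from the rod's axis: at first 55 mm above the lid's top, flat 13 mm. Steel cylinder 14 mm thick, 24 mm long, its axis (point z) pointing away from the rod; neck 9 mm thick. Site x: along the rod, to the back. Hold it by its front and back sides to press and slide; a firm grip hinders its turning, so let go and push it over.
- jam_jar: Jam jar with a yellow lid, 71 mm thick, 110 mm high, to the right of the box; origin under its centre.
- tin: Food tin, 75 mm thick, 110 mm high, to the left of the box; origin under its centre.
- tea_box: Red tea carton, 72 x 135 x 78 mm, to the left of the box; origin under its centre.

How it is judged:
By the outcome, as a careful person would: the job done as asked, in the order asked, and still so for the second after the job is handed in, with the robot touching nothing.
It also fails if it takes over 64 s, if anything falls off the work surface, if the arm or the gripper's body presses on something with over 40 N, if the wrist force passes 120 N, or if a joint passes its speed limit or range.

## Working session

There is one attempt and no reset: what is moved stays moved. The work goes in short steps, Python scripts to look and compute and a shell command to move; the robot and the scene stay as the last step left them, time stands still between calls to the robot, and variables do not carry over. Pictures are saved under pics/ and viewed, at most 10 in all, crops included, and the job is handed in when it is done.

```bash
ls; mkdir -p pics
cat > h.py <<'E'
import numpy as np, cv2
from bench import monitor, cams, ticket, r
def rays(c,uv):
    uv=np.atleast_2d(np.asarray(uv,float)); f=200/np.tan(np.radians(c['vfov'])/2)
    d=(uv-[c['cx'],c['cy']])/f; s=d.copy()
    for _ in range(20): s=d/(1+c['k1']*(s**2).sum(1,keepdims=True))
    return np.c_[s[:,0],-s[:,1],-np.ones(len(s))]
def pts(c,uv):  # by depth
    uv=np.atleast_2d(uv); k=rays(c,uv); z=c['z_map'][uv[:,1].astype(int),uv[:,0].astype(int)]
    return (k*z[:,None])@c['T'][:3,:3].T+c['T'][:3,3]
def plane(c,uv,h):
    k=rays(c,uv)@c['T'][:3,:3].T; o=c['T'][:3,3]
    return o+k*((h-o[2])/k[:,2])[:,None]
E
python3 - <<'E'
from h import *
for n in ("top","side"):
    c=cams.camera(n); cv2.imwrite(f'pics/{n}0.png',c['pixels']); print(n,c['vfov'],c['k1'],c['T'].round(3).tolist())
s=monitor.read_state(); print(s); print(r.tcp_to_grasp)
E
```

```text
pics
top 44.53805775832738 -0.05563087514529934 [[0.022, 0.98, -0.198, 0.362], [-1.0, 0.021, -0.007, 0.284], [-0.002, 0.198, 0.98, 1.113], [0.0, 0.0, 0.0, 1.0]]
side 53.03243687337156 -0.001085868429575533 [[-0.997, 0.043, -0.062, 0.476], [-0.074, -0.704, 0.706, 0.894], [-0.013, 0.709, 0.706, 0.711], [0.0, 0.0, 0.0, 1.0]]
{'time': 0.1, 'joint_positions': array([ 1.3064229 ,  0.33285743, -0.064738  ,  1.46084603,  0.0216233 ,
        1.34989439, -0.08851924]), 'joint_vel': array([ 0.00106635, -0.00032572, -0.00173594, -0.00241747, -0.001327  ,
       -0.00054968, -0.00035943]), 'joint_torque': array([ 6.92150934e-04, -6.24550724e+01,  2.40937300e-02, -3.90722895e+01,
       -6.14430383e-02,  3.65402573e-02,  3.24946802e-05]), 'ee_pos': array([ 0.14956995, -0.60648665,  0.22180855]), 'eef_rot': array([ 9.92699424e-01,  1.20612711e-01, -1.12431881e-04, -6.44545262e-04]), 'ft_force': array([ 0.44326794, -0.43433092, -0.09566191]), 'torque': array([-0.03478748, -0.05022902, -0.01467363]), 'grip_force': 0.0, 'width': 0.08700487420141495}
0.0187
```

View pics/top0.png

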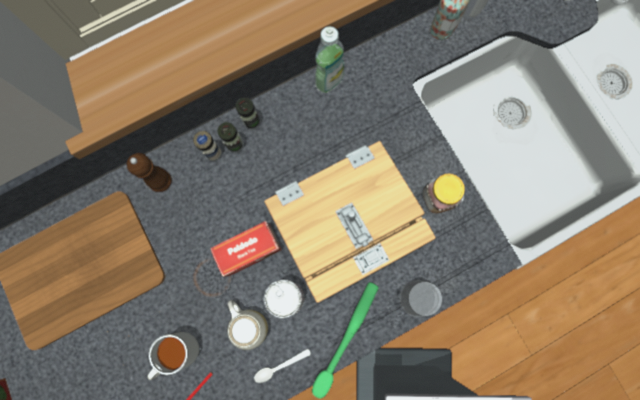

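View pics/side0.png

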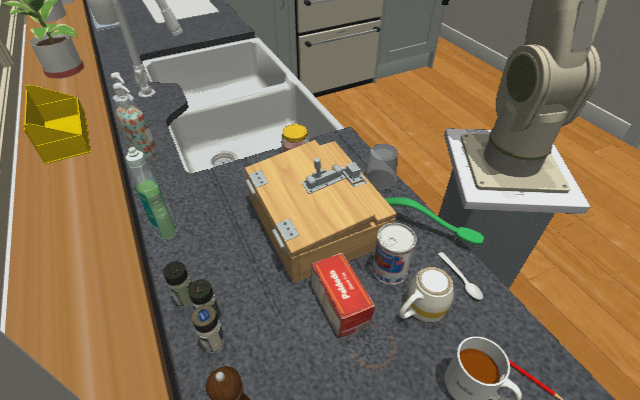

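Top view: the box is centred at about (350,225), bolt (352,225), staple (372,260), jar (447,190), tin (283,298), carton (245,250). The side view shows the knob upright at (317,165) and the staple at (353,172).

Run:
```python
from h import *
out={}
for n,roi in (("top",(255,130,445,310)),("side",(235,120,400,290))):
    c=cams.camera(n); x0,y0,x1,y1=roi
    uu,vv=np.meshgrid(np.arange(x0,x1),np.arange(y0,y1)); uv=np.c_[uu.ravel(),vv.ravel()]
    P=pts(c,uv); col=c['pixels'][uv[:,1],uv[:,0]].astype(int)
    sat=col.max(1)-col.min(1)
    wood=(sat>50)&(col[:,2]>col[:,0]+50)&(P[:,2]>.09)&(P[:,2]<.16)
    if n=="top":
        # contour of the box
        m=np.zeros((400,640),np.uint8); m[uv[:,1],uv[:,0]]=((P[:,2]>.09)&(sat>40)&(P[:,2]<.2)&(col[:,2]-col[:,1]<90))*255
        m=cv2.morphologyEx(m,cv2.MORPH_CLOSE,np.ones((9,9)));m=cv2.morphologyEx(m,cv2.MORPH_OPEN,np.ones((9,9)))
        k=max(cv2.findContours(m,0,2)[0],key=cv2.contourArea)[:,0]
        rect=cv2.minAreaRect(pts(c,k)[:,:2].astype(np.float32)); print("rect",rect,cv2.boxPoints(rect).round(4).tolist())
        W=P[wood]; print(len(W))
    else: print("zmax wood",P[wood,2].max())
    st=(sat<30)&(P[:,2]>.105)&(P[:,2]<.23)&(col.mean(1)>40)
    S=P[st]; U=uv[st]
    for zlo in (.14,.16,.17,.18):
        q=S[:,2]>zlo; print(n,zlo,q.sum(),S[q].mean(0).round(4),S[q].min(0).round(4),S[q].max(0).round(4),U[q].mean(0))
    np.savez(n+'.npz',P=P,uv=uv,col=col)
    im=cv2.resize(c['pixels'][y0:y1,x0:x1],None,fx=3,fy=3,interpolation=2); cv2.imwrite(f'pics/{n}c.png',im)
```

```text
rect ((0.5208096504211426, 0.25000500679016113), (0.24208800494670868, 0.2806549072265625), 29.54632568359375) [[0.34630000591278076, 0.3124000132083893], [0.4846999943256378, 0.0681999996304512], [0.6952999830245972, 0.1876000016927719], [0.5569000244140625, 0.4318000078201294]]
12846
top 0.14 434 [0.5017 0.2411 0.1513] [0.4635 0.2152 0.1401] [0.5428 0.268  0.195 ] [354.33640553 225.36635945]
top 0.16 59 [0.5182 0.2494 0.185 ] [0.5121 0.2429 0.1602] [0.5263 0.2553 0.195 ] [350.93220339 214.28813559]
top 0.17 55 [0.5185 0.2495 0.1865] [0.5121 0.2429 0.1724] [0.5263 0.2553 0.195 ] [350.92727273 214.        ]
top 0.18 47 [0.5194 0.2499 0.1884] [0.513  0.2435 0.1801] [0.5263 0.2553 0.195 ] [350.76595745 213.42553191]
zmax wood 0.14810351440934988
side 0.14 278 [0.5    0.2422 0.1517] [0.4614 0.2161 0.14  ] [0.5338 0.2653 0.1873] [324.84172662 170.46043165]
side 0.16 61 [0.5165 0.2513 0.1783] [0.5101 0.2416 0.1627] [0.5231 0.2555 0.1873] [316.98360656 163.29508197]
side 0.17 49 [0.5166 0.2511 0.181 ] [0.5101 0.2416 0.1701] [0.5231 0.2555 0.1873] [316.93877551 162.20408163]
side 0.18 31 [0.5174 0.2502 0.1847] [0.5122 0.2416 0.1802] [0.5231 0.2555 0.1873] [316.5483871  160.58064516]
```

View pics/topc.png

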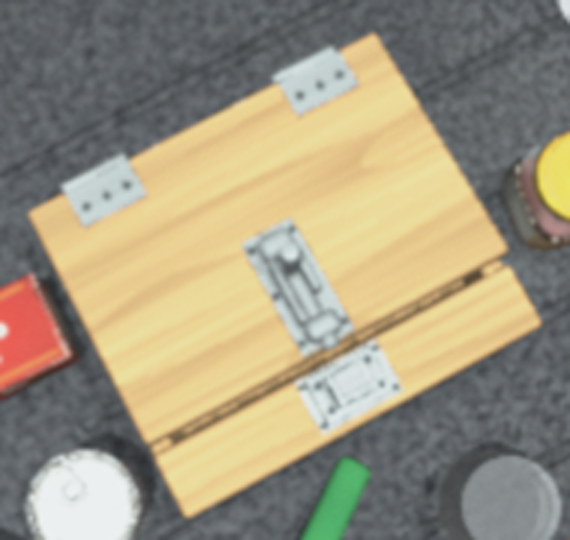

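View pics/sidec.png

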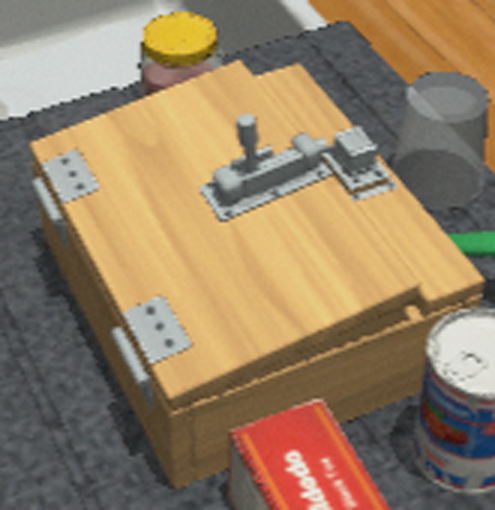

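The crops show the lid ajar, the knob upright over the rear half of the barrel at crop (287,255), and the rod pointing at the staple. I'll fit the lid angle and knob in the box frame.

```bash
cat >> h.py <<'E'
YAW=np.radians(29.55); C=np.array([.5208,.2500])
R2=np.array([[np.cos(YAW),-np.sin(YAW)],[np.sin(YAW),np.cos(YAW)]])
def tobox(P): P=np.atleast_2d(P); return np.c_[(P[:,:2]-C)@R2,P[:,2]]
def toworld(b): b=np.atleast_2d(b); return np.c_[b[:,:2]@R2.T+C,b[:,2]]
E
python3 - <<'E'
from h import *
for n in ("top","side"):
    d=np.load(n+'.npz'); P=tobox(d['P']); col=d['col'].astype(int); sat=col.max(1)-col.min(1)
    wood=(sat>50)&(P[:,2]>.095)&(P[:,2]<.15)&(abs(P[:,1])<.13)
    l=wood&(P[:,0]>-.06)&(P[:,0]<.11)&(abs(P[:,1])>.045); 
    A=np.c_[P[l,:2],np.ones(l.sum())]; k=np.linalg.lstsq(A,P[l,2],rcond=None)[0]
    res=A@k-P[l,2]; print(n,"lid",k,res.std(), "theta",np.arctan(-k[0]))
    f=wood&(P[:,0]<-.08)&(P[:,0]>-.115)&(abs(P[:,1])>.05); print("front z",np.median(P[f,2]), f.sum())
    s=(sat<30)&(P[:,2]>.165)&(P[:,2]<.2)&(abs(P[:,:2]).max(1)<.05)
    print("knob",P[s].mean(0).round(4),P[s].min(0).round(4),P[s].max(0).round(4))
    t=(sat<35)&(P[:,0]<-.075)&(P[:,0]>-.13)&(abs(P[:,1])<.05)&(P[:,2]>.112)
    print("staple",P[t].mean(0).round(4),np.percentile(P[t],[3,97],axis=0).round(4).tolist())
    b=(sat<35)&(P[:,0]<.05)&(P[:,0]>-.07)&(abs(P[:,1])<.04)&(P[:,2]>.115)
    print("barrel y",P[b].mean(0).round(4),np.percentile(P[b],[3,97],axis=0).round(4).tolist())
E
```

```text
top lid [-0.11613492  0.00041379  0.12216821] 0.0017747287513244785 theta 0.11561699146492771
front z 0.10745630956800989 1326
knob [-0.0023  0.0007  0.1859] [-0.0086 -0.0063  0.1667] [0.0061 0.0068 0.195 ]
staple [-0.0918  0.0014  0.124 ] [[-0.1073, -0.023, 0.1128], [-0.0762, 0.0242, 0.1387]]
barrel y [-0.0201  0.0014  0.1402] [[-0.0608, -0.0185, 0.122], [0.0236, 0.0186, 0.1889]]
side lid [-0.11830739  0.00126893  0.11847542] 0.0011028750694075443 theta 0.11776000616460072
front z 0.10470358764096999 727
knob [-0.0031  0.0032  0.179 ] [-0.0097 -0.0064  0.1661] [0.0028 0.0077 0.1873]
staple [-0.0923  0.0052  0.124 ] [[-0.1061, -0.0132, 0.1123], [-0.0805, 0.0223, 0.135]]
barrel y [-0.0151  0.0064  0.1377] [[-0.0605, -0.0112, 0.1189], [0.0224, 0.0189, 0.184]]
```

```bash
python3 -m crank '{"steps":[[[1,1,0],[0,0,1]],[[1,1,0],[0,0,1]],[[1,1,0],[0,0,1]],[[1,1,0],[0,0,1]],[[1,1,0],[0,0,1]],[[1,1,0],[0,0,1]],[[1,1,0],[0,0,1]],[[1,1,0],[0,0,1]],[[1,1,0],[0,0,1]],[[1,1,0],[0,0,1]]]}' 60 10
```

```text
time: 1.03
ee_pos: [0.4006, -0.3554, 0.2227]
eef_rot: [0.848, 0.531, -0.0, 0.0]
ft_force: [1.1, -1.3, 0.1]
width: 0.0604
grip_force: 0.0
```

```bash
python3 -m crank '{"steps":[[[0.5,1,0],[0,0,1]],[[0.5,1,0],[0,0,1]],[[0.5,1,0],[0,0,1]],[[0.5,1,0],[0,0,1]],[[0.5,1,0],[0,0,1]],[[0.5,1,0],[0,0,1]],[[0.5,1,0],[0,0,1]],[[0.5,1,0],[0,0,1]],[[0.5,1,0],[0,0,1]],[[0.5,1,0],[0,0,1]]]}' && python3 -m crank '{"steps":[[[0,1,0],[0,0,1]],[[0,1,0],[0,0,0.1]],[[0,1,0],[0,0,0]],[[0,1,0],[0,0,0]],[[0,1,0],[0,0,0]],[[0,1,0],[0,0,0]],[[0,1,0],[0,0,0]],[[0,1,0],[-0.33,0.587,0]],[[0,1,0],[-0.33,0.587,0]],[[0,1,0],[0,0,0]]]}' && python3 -m crank '{"steps":[[[0,1,0],[0,0,0]],[[0,1,0],[0,0,0]],[[0,1,0],[0,0,0]],[[0,0.9,0],[0,0,0]],[[0,0,0],[0,0,0]],[[0,0,0],[0,0,0]]]}'; python3 -c "
from h import *
s=monitor.read_state();print(s['ee_pos'],s['eef_rot'],s['joint_positions'],tobox(s['ee_pos']),s['ft_force'])
from scipy.spatial.transform import Rotation as Ro
print(Ro.from_quat(s['eef_rot']).as_matrix().round(4))
c=cams.camera('wrist');cv2.imwrite('pics/w1.png',c['pixels'])"
```

```text
time: 1.87
ee_pos: [0.525, -0.1056, 0.2226]
eef_rot: [0.544, 0.839, -0.0, 0.0]
ft_force: [0.3, -0.1, 0.1]
width: 0.0598
grip_force: 0.0
time: 2.7
ee_pos: [0.5248, 0.1444, 0.2219]
eef_rot: [0.504, 0.862, -0.052, -0.031]
ft_force: [1.4, -0.2, -0.6]
width: 0.0599
grip_force: 0.0
time: 3.2
ee_pos: [0.5241, 0.2419, 0.2223]
eef_rot: [0.503, 0.862, -0.051, -0.03]
ft_force: [0.1, -0.5, 0.7]
width: 0.0603
grip_force: 0.0
[0.52411305 0.24190788 0.22229265] [ 0.50285117  0.86236386 -0.05068839 -0.02999936] [ 0.11176854  0.43958818 -0.83544647  1.44902344  0.30004809  1.51143489
 -0.21438322] [[-0.00110879 -0.00867348  0.22229265]] [ 0.10566547 -0.50422363  0.7350701 ]
[[-4.925e-01  8.642e-01 -1.027e-01]
 [ 8.703e-01  4.891e-01 -5.730e-02]
 [ 8.000e-04 -1.176e-01 -9.931e-01]]
```

View pics/w1.png

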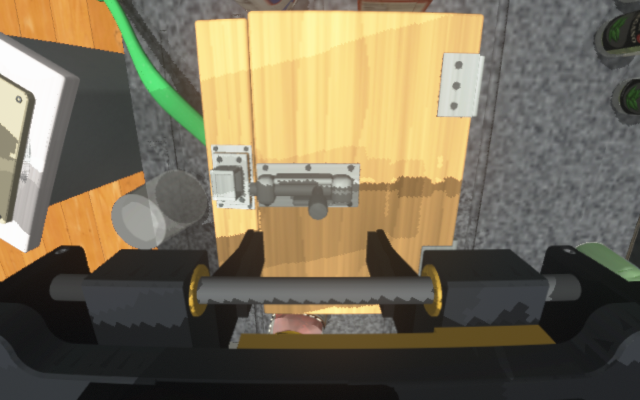

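The wrist view shows the knob's top at about (318,205), centred between the fingers along the rod (tips at 263 and 368). The tool is 9–10 mm too far right, so I'll refine from this view.

Run:
```python
from h import *
c=cams.camera('wrist'); uu,vv=np.meshgrid(np.arange(295,345),np.arange(170,232)); uv=np.c_[uu.ravel(),vv.ravel()]
P=tobox(pts(c,uv)); col=c['pixels'][uv[:,1],uv[:,0]].astype(int); sat=col.max(1)-col.min(1)
q=(sat<40)&(P[:,2]>.165)&(P[:,2]<.21); print(q.sum(),P[q].mean(0),np.percentile(P[q],[2,98],axis=0))
q&=(P[:,2]>.182);print(P[q].mean(0),np.percentile(P[q],[2,98],axis=0))
uu,vv=np.meshgrid(np.arange(205,370),np.arange(140,240)); uv=np.c_[uu.ravel(),vv.ravel()]
P=tobox(pts(c,uv)); col=c['pixels'][uv[:,1],uv[:,0]].astype(int); sat=col.max(1)-col.min(1)
for a,b in((-.11,-.08),(-.06,-.02)):
  t=(sat<35)&(P[:,0]<b)&(P[:,0]>a)&(P[:,2]>.125); print(np.percentile(P[t],[2,50,98],axis=0).round(4).tolist())
```

```text
426 [-0.00381909  0.00117874  0.18305928] [[-0.01081256 -0.00633556  0.16806648]
 [ 0.00227045  0.00563641  0.18833643]]
[-3.39825414e-03  1.00602977e-05  1.86522675e-01] [[-0.00932312 -0.00645579  0.18264154]
 [ 0.00227699  0.00537686  0.1884559 ]]
[[-0.1034, -0.0138, 0.1269], [-0.0921, 0.0008, 0.1339], [-0.0824, 0.0132, 0.1354]]
[[-0.0583, -0.0196, 0.1256], [-0.0392, 0.0025, 0.1419], [-0.0208, 0.0177, 0.2356]]
```

```bash
python3 -m crank '{"steps":[[[-0.11,0.34,0],[0,0,0]],[[0,0,0],[0,0,0]],[[-0.07,-0.04,-0.66],[0,0,0]],[[-0.07,-0.04,-0.66],[0,0,0]],[[-0.07,-0.04,-0.66],[0,0,0]],[[-0.06,-0.03,-0.66],[0,0,0]],[[0,0,0],[0,0,0]],[[0,0,0],[0,0,0]]]}' && python3 -m crank '{"steps":[[[0,0,0],[0,0,0]],[[0,0,0],[0,0,0]],[[0,0,0],[0,0,0]],[[0,0,0],[0,0,0]],[[0,0,0],[0,0,0]],[[0,0,0],[0,0,0]],[[0,0,0],[0,0,0]],[[0,0,0],[0,0,0]]]}' 0 30
cat >> h.py <<'E'
from scipy.spatial.transform import Rotation as Ro
def st():
    s=monitor.read_state(); p=tobox(s['ee_pos'])[0]; M=Ro.from_quat(s['eef_rot']).as_matrix(); z=M[:,2]
    zb=np.r_[R2.T@z[:2],z[2]]; F=s['ft_force']; Fb=np.r_[R2.T@F[:2],F[2]]; g=p-.0187*zb
    print('t',round(s['time'],2),'tcp box',(p*1e3).round(2),'grasp',(g*1e3).round(2),'tilt x,y',zb[:2].round(4),'F box',Fb.round(2),'grip',s['grip_force'],'w',round(s['width']*1e3,2),'T',(R2.T@s['torque'][:2]).round(2),s['torque'][2].round(2))
    return s
E
python3 -c "from h import *;st()"
```

```text
time: 3.97
ee_pos: [0.515, 0.2449, 0.1565]
eef_rot: [0.504, 0.862, -0.051, -0.03]
ft_force: [0.2, -0.0, 0.0]
width: 0.0597
grip_force: 0.0
time: 4.63
ee_pos: [0.5152, 0.2454, 0.1566]
eef_rot: [0.504, 0.862, -0.051, -0.03]
ft_force: [-0.3, -0.5, 0.2]
width: 0.0146
grip_force: 0.0
t 4.63 tcp box [ -7.16  -1.2  156.6 ] grasp [ -4.97  -1.21 175.17] tilt x,y [-0.1172  0.0004] F box [-0.53 -0.27  0.15] grip 0.0 w 14.6 T [-0.08 -0.22] -0.03
```

```bash
python3 -m crank '{"steps":[[[0,0,0],[0,0,0]],[[0,0,0],[0,0,0]],[[0,0,0],[0,0,0]],[[0,0,0],[0,0,0]]]}' 0 40; python3 -c "from h import *;st()"; python3 -m crank '{"steps":[[[-0.025,-0.014,-0.058],[0.064,-0.113,0]],[[-0.025,-0.014,-0.058],[0.064,-0.113,0]],[[-0.025,-0.014,-0.058],[0.064,-0.113,0]],[[-0.025,-0.014,-0.058],[0.064,-0.113,0]],[[0,0,0],[0,0,0]],[[0,0,0],[0,0,0]]]}'; python3 -c "from h import *;st()"
```

```text
time: 4.97
ee_pos: [0.5152, 0.2454, 0.1566]
eef_rot: [0.504, 0.862, -0.051, -0.03]
ft_force: [0.8, -0.4, -0.6]
width: 0.0128
grip_force: 40.0
t 4.97 tcp box [ -7.12  -1.22 156.57] grasp [ -4.93  -1.22 175.14] tilt x,y [-0.1171  0.0005] F box [ 0.53 -0.72 -0.58] grip 39.99992011114955 w 12.83 T [-0.09 -0.41] -0.02
time: 5.47
ee_pos: [0.5127, 0.244, 0.1511]
eef_rot: [0.505, 0.863, -0.031, -0.018]
ft_force: [0.8, 1.5, 2.6]
width: 0.0128
grip_force: 40.0
t 5.47 tcp box [-10.02  -1.21 151.09] grasp [ -8.69  -1.21 169.74] tilt x,y [-0.0713  0.0002] F box [1.4  0.95 2.57] grip 40.00077087432146 w 12.75 T [ 0.01 -0.19] 0.02
```

```bash
python3 -m crank '{"steps":[[[-0.07,-0.04,0.006],[0,0,0]],[[-0.07,-0.04,0.006],[0,0,0]],[[-0.07,-0.04,0.006],[0,0,0]],[[-0.07,-0.04,0.006],[0,0,0]],[[-0.07,-0.04,0.006],[0,0,0]],[[-0.07,-0.04,0.006],[0,0,0]],[[-0.07,-0.04,0.006],[0,0,0]]]}'; python3 -c "from h import *;st()"; python3 -m crank '{"steps":[[[-0.035,-0.02,0.003],[0,0,0]],[[0,0,0],[0,0,0]]]}'; python3 -c "from h import *;st()"; python3 -m crank '{"steps":[[[-0.035,-0.02,0.003],[0,0,0]],[[0,0,0],[0,0,0]]]}'; python3 -c "from h import *;st()"
```

```text
time: 6.05
ee_pos: [0.5009, 0.2373, 0.152]
eef_rot: [0.505, 0.863, -0.03, -0.018]
ft_force: [11.0, 6.9, -3.5]
width: 0.0125
grip_force: 40.0
t 6.05 tcp box [-23.59  -1.19 151.97] grasp [-22.28  -1.2  170.63] tilt x,y [-0.0702  0.0006] F box [12.95  0.58 -3.54] grip 40.01037628389895 w 12.47 T [-0.   -2.93] -0.01
time: 6.22
ee_pos: [0.5008, 0.2373, 0.152]
eef_rot: [0.505, 0.863, -0.029, -0.017]
ft_force: [9.7, 6.5, -4.1]
width: 0.013
grip_force: 40.0
t 6.22 tcp box [-23.65  -1.2  152.01] grasp [-22.38  -1.22 170.67] tilt x,y [-0.068  0.001] F box [11.65  0.86 -4.13] grip 40.00575503334403 w 13.03 T [ 0.12 -2.7 ] 0.04
time: 6.38
ee_pos: [0.5006, 0.2372, 0.1521]
eef_rot: [0.505, 0.863, -0.028, -0.017]
ft_force: [13.2, 8.0, -6.0]
width: 0.0127
grip_force: 40.0
t 6.38 tcp box [-23.9   -1.18 152.09] grasp [-22.66  -1.21 170.75] tilt x,y [-0.0664  0.0013] F box [15.42  0.44 -5.99] grip 40.01317019574344 w 12.75 T [ 0.12 -3.69] -0.05
```

```bash
python3 -m crank '{"steps":[[[0.052,0.03,-0.004],[0,0,0]],[[0,0,0],[0,0,0]]]}'; python3 -c "from h import *;st()
c=cams.camera('side');cv2.imwrite('pics/s2.png',cv2.resize(c['pixels'][110:210,260:410],None,fx=5,fy=5,interpolation=2))"
```

```text
time: 6.55
ee_pos: [0.501, 0.2375, 0.1519]
eef_rot: [0.505, 0.863, -0.03, -0.018]
ft_force: [7.8, 4.8, -2.4]
width: 0.0131
grip_force: 40.0
t 6.55 tcp box [-23.41  -1.15 151.93] grasp [-22.11  -1.17 170.58] tilt x,y [-0.0692  0.001 ] F box [ 9.21  0.34 -2.38] grip 40.002394979819655 w 13.09 T [-0.03 -2.18] -0.04
```

View pics/s2.png

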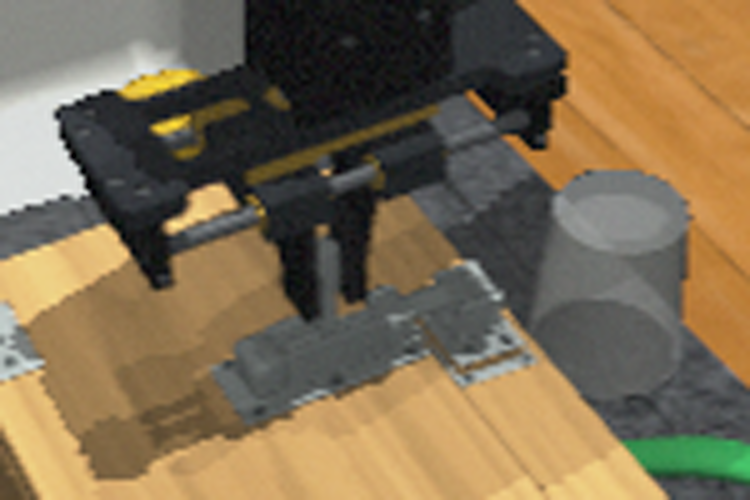

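The side view shows the fingers clear of the barrel, so the bolt is butting on the staple face at crop (430,300). I'll ease off, then lower in small steps with a light push.

```bash
python3 -m crank '{"steps":[[[0.017,0.01,-0.001],[0,0,0]],[[0,0,0],[0,0,0]]]}'>/dev/null; python3 -c "from h import *;st()"
python3 -m crank '{"steps":[[[-0.004,-0.0023,-0.029],[0.028,-0.05,0]],[[0,0,0],[0,0,0]]]}'>/dev/null; python3 -c "from h import *;st()"
python3 -m crank '{"steps":[[[-0.004,-0.0023,-0.029],[0.028,-0.05,0]],[[0,0,0],[0,0,0]]]}'>/dev/null; python3 -c "from h import *;st()"
python3 -m crank '{"steps":[[[-0.004,-0.0023,-0.029],[0.028,-0.05,0]],[[0,0,0],[0,0,0]]]}'>/dev/null; python3 -c "from h import *;st()"
```

```text
t 6.77 tcp box [-23.34  -1.17 151.88] grasp [-22.03  -1.19 170.53] tilt x,y [-0.0701  0.0008] F box [ 6.27  0.61 -0.61] grip 40.000474909320474 w 12.77 T [ 0.02 -1.77] 0.02
t 6.93 tcp box [-23.28  -1.17 151.67] grasp [-22.08  -1.18 170.33] tilt x,y [-0.0642  0.0005] F box [6.11 0.48 1.9 ] grip 40.00135333277285 w 12.08 T [ 0.06 -1.51] -0.04
t 7.1 tcp box [-23.38  -1.18 151.1 ] grasp [-22.27  -1.18 169.76] tilt x,y [-0.0591  0.0004] F box [6.08 0.2  3.22] grip 40.00286648981273 w 12.69 T [ 0.06 -1.41] 0.01
t 7.27 tcp box [-23.48  -1.16 150.46] grasp [-22.47  -1.16 169.13] tilt x,y [-0.0541  0.0003] F box [5.14 0.06 4.65] grip 40.00377436168492 w 12.43 T [ 0.02 -1.3 ] -0.0
```

```bash
python3 -m crank '{"steps":[[[-0.006,-0.003,-0.029],[0.026,-0.046,0]],[[0,0,0],[0,0,0]]]}'>/dev/null; python3 -c "from h import *;st()"
python3 -m crank '{"steps":[[[-0.006,-0.003,-0.029],[0.026,-0.046,0]],[[0,0,0],[0,0,0]]]}'>/dev/null; python3 -c "from h import *;st()"
python3 -m crank '{"steps":[[[-0.006,-0.003,-0.029],[0.026,-0.046,0]],[[0,0,0],[0,0,0]]]}'>/dev/null; python3 -c "from h import *;st()"
```

```text
t 7.43 tcp box [-23.6   -1.18 149.8 ] grasp [-22.68  -1.18 168.48] tilt x,y [-0.0493  0.0003] F box [5.13 0.95 5.44] grip 40.00353701412678 w 12.33 T [-0.01 -1.28] -0.04
t 7.6 tcp box [-23.76  -1.17 149.13] grasp [-22.92  -1.18 167.81] tilt x,y [-0.0447  0.0002] F box [5.26 0.73 5.58] grip 40.003523295745254 w 12.43 T [ 0.02 -1.19] -0.01
t 7.77 tcp box [-23.89  -1.2  148.45] grasp [-23.14  -1.2  167.13] tilt x,y [-0.04    0.0002] F box [ 5.06 -0.19  6.3 ] grip 40.00323152169585 w 12.46 T [-0.01 -1.2 ] -0.01
```

```bash
python3 -m crank '{"steps":[[[-0.006,-0.003,-0.029],[0.028,-0.05,0]],[[0,0,0],[0,0,0]]]}'>/dev/null; python3 -c "from h import *;st()"
python3 -m crank '{"steps":[[[-0.006,-0.003,-0.029],[0.028,-0.05,0]],[[0,0,0],[0,0,0]]]}'>/dev/null; python3 -c "from h import *;st()"
python3 -m crank '{"steps":[[[-0.006,-0.003,-0.029],[0.028,-0.05,0]],[[0,0,0],[0,0,0]]]}'>/dev/null; python3 -c "from h import *;st()"
```

```text
t 7.93 tcp box [-24.04  -1.17 147.77] grasp [-23.39  -1.17 166.45] tilt x,y [-0.035   0.0002] F box [4.64 0.79 6.32] grip 40.00327678397298 w 12.83 T [ 0.02 -1.19] -0.02
t 8.1 tcp box [-24.24  -1.16 147.05] grasp [-23.68  -1.16 165.74] tilt x,y [-0.03    0.0001] F box [3.96 0.88 5.74] grip 40.003132838755846 w 13.08 T [ 0.   -1.17] -0.04
t 8.27 tcp box [-24.61  -1.17 146.17] grasp [-24.13  -1.18 164.86] tilt x,y [-0.0255  0.0001] F box [ 2.94 -0.31  4.77] grip 40.002179481089115 w 12.48 T [ 0.06 -1.01] -0.01
```

Force is dropping as the tool creeps forward, so I'll try the entry here.

```bash
python3 -m crank '{"steps":[[[-0.02,-0.0115,0.001],[0,0,0]],[[0,0,0],[0,0,0]]]}'>/dev/null; python3 -c "from h import *;st()"
python3 -m crank '{"steps":[[[-0.006,-0.003,-0.02],[0.02,-0.035,0]],[[0,0,0],[0,0,0]]]}'>/dev/null; python3 -c "from h import *;st()"
python3 -m crank '{"steps":[[[-0.006,-0.003,-0.02],[0.02,-0.035,0]],[[0,0,0],[0,0,0]]]}'>/dev/null; python3 -c "from h import *;st()"
```

```text
t 8.43 tcp box [-25.89  -1.2  145.75] grasp [-25.38  -1.2  164.44] tilt x,y [-0.0275  0.0001] F box [2.33 1.53 5.05] grip 39.99977155588567 w 12.81 T [ 0.02 -0.65] -0.02
t 8.6 tcp box [-26.26  -1.16 145.1 ] grasp [-25.8   -1.16 163.79] tilt x,y [-0.0243  0.0001] F box [ 1.94 -0.    5.65] grip 39.99985283240676 w 12.89 T [-0.03 -0.54] 0.01
t 8.77 tcp box [-26.44  -1.19 144.6 ] grasp [-26.05  -1.19 163.3 ] tilt x,y [-0.0209  0.0001] F box [1.5  0.73 6.46] grip 39.999845484271646 w 12.52 T [-0.   -0.43] -0.02
```

```bash
python3 -m crank '{"steps":[[[-0.052,-0.03,0.001],[0,0,0]],[[-0.052,-0.03,0.001],[0,0,0]],[[0,0,0],[0,0,0]]]}'>/dev/null; python3 -c "from h import *;st()"
python3 -m crank '{"steps":[[[-0.052,-0.03,0.001],[0,0,0]],[[-0.052,-0.03,0.001],[0,0,0]],[[0,0,0],[0,0,0]]]}'>/dev/null; python3 -c "from h import *;st()"
python3 -m crank '{"steps":[[[-0.052,-0.03,0.001],[0,0,0]],[[-0.052,-0.03,0.001],[0,0,0]],[[0,0,0],[0,0,0]]]}'>/dev/null; python3 -c "from h import *;st()"
```

```text
t 9.02 tcp box [-29.6   -1.16 144.66] grasp [-29.2   -1.16 163.36] tilt x,y [-0.0212  0.0001] F box [0.61 0.35 5.57] grip 39.999692318961024 w 12.51 T [ 0.06 -0.26] -0.01
t 9.27 tcp box [-32.61  -1.15 144.71] grasp [-32.21  -1.15 163.4 ] tilt x,y [-0.0212  0.0001] F box [ 0.28 -0.91  5.7 ] grip 39.99975683167577 w 12.94 T [ 0.05 -0.23] 0.0
t 9.52 tcp box [-35.63  -1.18 144.74] grasp [-35.23  -1.18 163.43] tilt x,y [-0.0213  0.0001] F box [ 1.   -0.14  5.68] grip 40.000111777335405 w 12.6 T [ 0.05 -0.26] 0.04
```

Sliding freely in the mouth. Continuing gently to the end stop.

```bash
python3 -m crank '{"steps":[[[-0.052,-0.03,0.001],[0,0,0]],[[-0.035,-0.02,0.001],[0,0,0]],[[0,0,0],[0,0,0]]]}'>/dev/null; python3 -c "from h import *;st()"
python3 -m crank '{"steps":[[[-0.035,-0.02,0.001],[0,0,0]],[[0,0,0],[0,0,0]]]}'>/dev/null; python3 -c "from h import *;st()"
python3 -m crank '{"steps":[[[-0.03,-0.017,0.001],[0,0,0]],[[0,0,0],[0,0,0]]]}'>/dev/null; python3 -c "from h import *;st()"
```

```text
t 9.77 tcp box [-38.09  -1.17 144.77] grasp [-37.7   -1.17 163.47] tilt x,y [-0.0213  0.0002] F box [0.63 0.72 6.05] grip 40.00007528811693 w 12.43 T [ 0.05 -0.33] -0.01
t 9.93 tcp box [-39.08  -1.13 144.78] grasp [-38.68  -1.13 163.47] tilt x,y [-0.0213  0.0002] F box [1.5  0.46 5.73] grip 40.000402349978685 w 12.74 T [ 0.08 -0.29] -0.01
t 10.1 tcp box [-39.92  -1.14 144.81] grasp [-39.52  -1.15 163.5 ] tilt x,y [-0.0212  0.0002] F box [0.47 0.31 6.25] grip 40.00013974495232 w 12.59 T [ 0.1  -0.39] -0.01
```

```bash
python3 -m crank '{"steps":[[[-0.03,-0.017,0.001],[0,0,0]],[[0,0,0],[0,0,0]]]}'>/dev/null; python3 -c "from h import *;st()"
python3 -m crank '{"steps":[[[-0.02,-0.011,0.001],[0,0,0]],[[0,0,0],[0,0,0]]]}'>/dev/null; python3 -c "from h import *;st()"
python3 -m crank '{"steps":[[[-0.015,-0.009,0],[0,0,0]],[[0,0,0],[0,0,0]]]}'>/dev/null; python3 -c "from h import *;st()"
```

```text
t 10.27 tcp box [-40.62  -1.16 144.84] grasp [-40.23  -1.17 163.53] tilt x,y [-0.0209  0.0003] F box [1.69 0.27 4.59] grip 39.99978988431394 w 12.77 T [ 0.1  -0.52] 0.1
t 10.43 tcp box [-40.77  -1.12 144.88] grasp [-40.4   -1.13 163.58] tilt x,y [-0.02    0.0004] F box [4.74 0.91 3.74] grip 39.99917482025921 w 12.64 T [ 0.06 -1.25] -0.01
t 10.6 tcp box [-40.88  -1.12 144.92] grasp [-40.52  -1.13 163.62] tilt x,y [-0.0193  0.0006] F box [7.17 2.05 2.49] grip 39.99929767102003 w 12.21 T [ 0.14 -1.64] -0.06
```

The stop was felt at grasp x ≈ -40.3, 16 mm past the butt, so the bolt is home. Now ease off, release, rise, and move left of the knob.

```bash
python3 -m crank '{"steps":[[[0.02,0.011,0.01],[0,0,0]],[[0,0,0],[0,0,0]]]}'>/dev/null; python3 -c "from h import *;st()"
python3 -m crank '{"steps":[[[0,0,0],[0,0,0]],[[0,0,0],[0,0,0]],[[0,0,0],[0,0,0]],[[0,0,0],[0,0,0]],[[0,0,0],[0,0,0]],[[0,0,0],[0,0,0]]]}' 45 >/dev/null; python3 -c "from h import *;st()"
python3 -m crank '{"steps":[[[0,0,0.5],[0,0,0]],[[0,0,0.6],[0,0,0]],[[0,0,0.6],[0,0,0]],[[0,0,0.6],[0,0,0]],[[-0.28,0.49,0],[0,0,0]],[[-0.28,0.49,0],[0,0,0]],[[0,0,0],[0,0,0]]]}' 45; python3 -c "from h import *;st()
c=cams.camera('side');d=cams.camera('top');cv2.imwrite('pics/s3.png',np.hstack([cv2.resize(c['pixels'][100:210,260:410],(400,293)),cv2.resize(d['pixels'][170:280,295:445],(400,293))]))"
```

```text
t 10.77 tcp box [-40.76  -1.12 144.95] grasp [-40.37  -1.13 163.65] tilt x,y [-0.0206  0.0006] F box [4.15 0.59 2.99] grip 39.999379366636276 w 12.43 T [ 0.05 -1.23] 0.02
t 11.27 tcp box [-41.49  -1.33 144.62] grasp [-41.07  -1.33 163.32] tilt x,y [-0.0221  0.0002] F box [-0.38 -0.17 -0.37] grip 0.0 w 41.52 T [-0.04 -0.15] 0.01
time: 11.85
ee_pos: [0.4702, 0.2558, 0.2038]
eef_rot: [0.503, 0.864, -0.008, -0.005]
ft_force: [-0.6, 0.6, 0.2]
width: 0.0453
grip_force: 0.0
t 11.85 tcp box [-41.11  30.02 203.83] grasp [-40.74  30.   222.53] tilt x,y [-0.0199  0.0011] F box [-0.23  0.85  0.17] grip 0.0 w 45.26 T [ 0.05 -0.16] -0.01
```

View pics/s3.png

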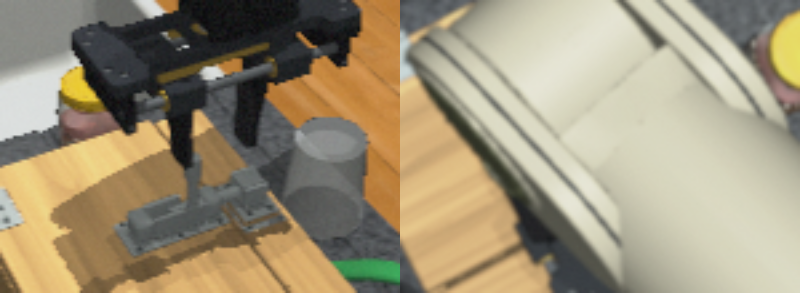

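The side view shows the knob at the slot's front end, with the bolt in the staple and the fingers off. Closing the fingers, lowering beside the knob's left, and beginning the push.

```bash
python3 -m crank '{"steps":[[[0,0,0],[0,0,0]],[[0,0,0],[0,0,0]],[[0,0,0],[0,0,0]],[[0,0,0],[0,0,0]],[[0,0,-0.42],[0,0,0]],[[0,0,-0.42],[0,0,0]],[[0,0,-0.42],[0,0,0]],[[0,0,-0.41],[0,0,0]],[[0,0,0],[0,0,0]]]}' 0 30 >/dev/null; python3 -c "from h import *;st()"
python3 -m crank '{"steps":[[[0.08,-0.14,0],[0,0,0]],[[0.08,-0.14,0],[0,0,0]],[[0.08,-0.14,0],[0,0,0]],[[0.06,-0.1,0],[0,0,0]],[[0,0,0],[0,0,0]]]}'>/dev/null; python3 -c "from h import *;st()"
python3 -m crank '{"steps":[[[0.06,-0.1,0],[0,0,0]],[[0.06,-0.1,0],[0,0,0]],[[0,0,0],[0,0,0]]]}'>/dev/null; python3 -c "from h import *;st()"
```

```text
t 12.7 tcp box [-42.61  26.81 157.82] grasp [-42.14  26.79 176.52] tilt x,y [-0.025   0.0007] F box [ 0.74 -0.19  0.14] grip 0.0 w 0.99 T [-0.01 -0.17] -0.0
t 13.12 tcp box [-40.76  11.04 161.06] grasp [-40.38  11.04 179.76] tilt x,y [-0.0205  0.    ] F box [-0.17  0.47  0.25] grip 0.09710782760521397 w 0.61 T [-0.04 -0.14] 0.03
t 13.37 tcp box [-40.81   5.45 160.74] grasp [-40.42   5.45 179.43] tilt x,y [-0.021   0.0001] F box [-0.03 -0.28  0.75] grip 0.36459442313400814 w 0.32 T [ 0.08 -0.19] 0.05
```

```bash
python3 -m crank '{"steps":[[[0.06,-0.1,0],[0,0,0]],[[0.06,-0.1,0],[0,0,0]],[[0.06,-0.1,0.02],[0,0,0]],[[0,0,0],[0,0,0]]]}'>/dev/null; python3 -c "from h import *;st()
c=cams.camera('side');w=cams.camera('wrist');cv2.imwrite('pics/s4.png',np.hstack([cv2.resize(c['pixels'][100:210,260:410],(400,293)),cv2.resize(w['pixels'],(400,293))]))"
```

```text
t 13.7 tcp box [-40.79  -3.51 161.05] grasp [-40.39  -3.51 179.75] tilt x,y [-0.0216  0.0001] F box [ 0.72  0.64 -1.15] grip 0.21613630349747837 w 0.41 T [ 0.05 -0.12] -0.03
```

View pics/s4.png

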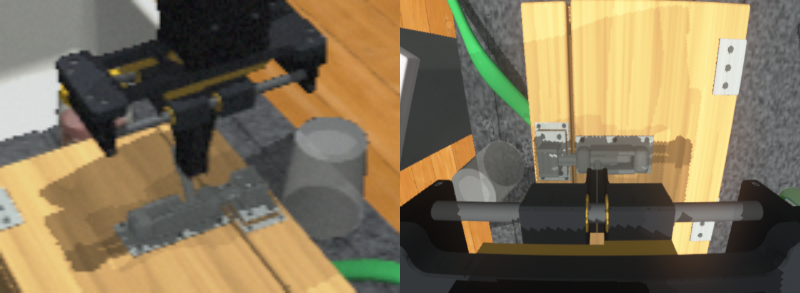

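The side view shows the neck now leaning to the right, in front of the closed fingers, so it is turning in the notch. Following the arc.

```bash
python3 -m crank '{"steps":[[[0.08,-0.14,0],[0,0,0]],[[0.08,-0.14,0],[0,0,0]],[[0.08,-0.14,0],[0,0,0]],[[0.08,-0.14,-0.02],[0,0,0]],[[0,0,0],[0,0,0]]]}'>/dev/null; python3 -c "from h import *;st()"
python3 -m crank '{"steps":[[[0.06,-0.106,-0.117],[0,0,0]],[[0.06,-0.106,-0.117],[0,0,0]],[[0.06,-0.106,-0.117],[0,0,0]],[[0,0,0],[0,0,0]]]}'>/dev/null; python3 -c "from h import *;st()"
python3 -m crank '{"steps":[[[0.032,-0.057,-0.109],[0,0,0]],[[0.032,-0.057,-0.109],[0,0,0]],[[0.032,-0.057,-0.109],[0,0,0]],[[0.032,-0.057,-0.109],[0,0,0]],[[0,0,0],[0,0,0]]]}'>/dev/null; python3 -c "from h import *;st()"
```

```text
t 14.22 tcp box [-40.67 -20.13 160.51] grasp [-40.27 -20.12 179.21] tilt x,y [-0.0213 -0.0001] F box [0.   0.17 0.49] grip 0.1311396772507578 w 0.3 T [ 0.04 -0.17] -0.08
t 14.55 tcp box [-41.03 -28.73 151.04] grasp [-40.62 -28.73 169.74] tilt x,y [-0.0222  0.0002] F box [ 0.61  0.09 -0.04] grip 0.05962236842606217 w 0.11 T [-0.02 -0.11] -0.01
t 14.97 tcp box [-41.   -34.79 140.28] grasp [-40.59 -34.79 158.98] tilt x,y [-0.022   0.0004] F box [ 0.41  0.82 -0.06] grip 0.03448646661126986 w 0.39 T [-0.04 -0.21] 0.05
```

```bash
python3 -m crank '{"steps":[[[0.017,-0.03,-0.1],[0,0,0]],[[0.017,-0.03,-0.1],[0,0,0]],[[0.017,-0.03,-0.1],[0,0,0]],[[0.017,-0.03,-0.1],[0,0,0]],[[0,0,0],[0,0,0]]]}'>/dev/null; python3 -c "from h import *;st()"
python3 -m crank '{"steps":[[[0,0,-0.04],[0,0,0]],[[0,0,-0.04],[0,0,0]],[[0,0,0],[0,0,0]]]}'>/dev/null; python3 -c "from h import *;st()"
python3 -m crank '{"steps":[[[0,0,-0.03],[0,0,0]],[[0,0,0],[0,0,0]]]}'>/dev/null; python3 -c "from h import *;st()"
```

```text
t 15.38 tcp box [-40.91 -38.08 130.4 ] grasp [-40.5  -38.09 149.09] tilt x,y [-0.0218  0.0004] F box [-0.68 -1.05  0.13] grip 0.0 w 0.63 T [-0.06 -0.15] 0.04
t 15.63 tcp box [-40.51 -37.97 129.3 ] grasp [-40.12 -37.97 147.99] tilt x,y [-0.0209 -0.0001] F box [-1.51 -0.77  5.23] grip 2.285185419023037 w 0.65 T [-0.16  0.16] -0.01
t 15.8 tcp box [-40.32 -37.95 128.82] grasp [-39.94 -37.95 147.52] tilt x,y [-0.0204 -0.0002] F box [-0.37  0.2   5.83] grip 3.088548369705677 w 0.25 T [-0.17  0.24] 0.05
```

```bash
python3 -m crank '{"steps":[[[0,0,-0.04],[0,0,0]],[[0,0,0],[0,0,0]],[[0,0,0],[0,0,0]]]}'>/dev/null; python3 -c "from h import *;st()"
python3 -m crank '{"steps":[[[0,0,0.5],[0,0,0]],[[0,0,0.8],[0,0,0]],[[0,0,0.8],[0,0,0]],[[0,0,0.8],[0,0,0]],[[-0.4,0.7,0],[0,0,0]],[[-0.4,0.7,0],[0,0,0]],[[-0.4,0.7,0],[0,0,0]],[[0,0,0],[0,0,0]],[[0,0,0],[0,0,0]]]}'; python3 -c "
from h import *;st()
c=cams.camera('side');w=cams.camera('wrist');cv2.imwrite('pics/s5.png',np.hstack([cv2.resize(c['pixels'][120:210,260:410],(400,240),interpolation=2),cv2.resize(w['pixels'][60:300],(400,240),interpolation=2)]))
uu,vv=np.meshgrid(np.arange(100,500),np.arange(60,330)); uv=np.c_[uu.ravel(),vv.ravel()]
P=tobox(pts(w,uv)); col=w['pixels'][uv[:,1],uv[:,0]].astype(int); sat=col.max(1)-col.min(1)
q=(sat<40)&(P[:,1]<-.024)&(P[:,1]>-.065)&(P[:,0]>-.06)&(P[:,0]<-.02)&(P[:,2]>.112)&(P[:,2]<.17)
print('knob',q.sum(),P[q].mean(0),np.percentile(P[q],[2,50,98],axis=0))"
```

```text
t 16.05 tcp box [-40.15 -38.   127.99] grasp [-39.78 -38.   146.69] tilt x,y [-0.02   -0.0003] F box [-1.44 -0.99  7.38] grip 3.2543478906154633 w 0.44 T [-0.18  0.14] 0.07
time: 16.8
ee_pos: [0.4735, 0.2505, 0.2005]
eef_rot: [0.504, 0.864, -0.009, -0.005]
ft_force: [0.5, -0.3, -0.9]
width: 0.0004
grip_force: 0.0
t 16.8 tcp box [-40.88  23.77 200.49] grasp [-40.5   23.77 219.18] tilt x,y [-0.0206  0.0002] F box [ 0.31 -0.53 -0.93] grip 0.0 w 0.35 T [-0.1  -0.11] -0.03<string>:7: RuntimeWarning: Mean of empty slice.
  ret = um.true_divide(
Traceback (most recent call last):
IndexError: index -1 is out of bounds for axis 0 with size 0
```

View pics/s5.png

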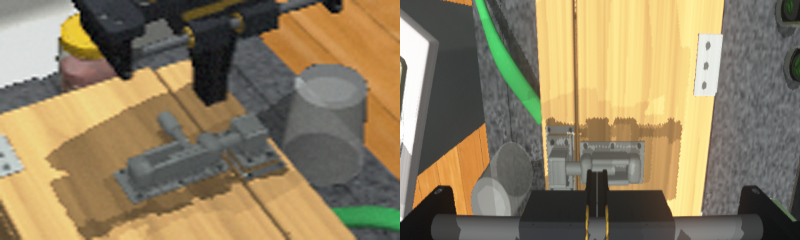

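The side view shows the handle lying flat to the right (knob at crop 172,125) and the lid nearly flush. I'll back away and measure the knob height and lid angle.

```bash
python3 -m crank '{"steps":[[[0,0.4,0.8],[0,0,0]],[[0,0.8,0.8],[0,0,0]],[[0,0.8,0.5],[0,0,0]],[[0,0.8,0],[0,0,0]],[[0,0.8,0],[0,0,0]],[[0,0.8,0],[0,0,0]],[[0,0,0],[0,0,0]],[[0,0,0],[0,0,0]]]}'>/dev/null; python3 -c "
from h import *;st()
for n in ('side','wrist','top'):
  c=cams.camera(n);uu,vv=np.meshgrid(np.arange(640),np.arange(400)); uv=np.c_[uu.ravel(),vv.ravel()]
  P=tobox(pts(c,uv)); col=c['pixels'][uv[:,1],uv[:,0]].astype(int); sat=col.max(1)-col.min(1)
  def sh(m,q):
    if q.sum()>5: print(n,m,q.sum(),(1e3*np.percentile(P[q],[3,50,97],axis=0)).round(1).tolist())
  b=(P[:,2]>.112)&(P[:,2]<.17)
  sh('knob',b&(sat<45)&(P[:,1]<-.028)&(P[:,1]>-.065)&(P[:,0]>-.06)&(P[:,0]<-.02))
  sh('knobtop',b&(sat<45)&(P[:,1]<-.034)&(P[:,1]>-.05)&(P[:,0]>-.045)&(P[:,0]<-.036))
  l=(sat>50)&(P[:,2]>.095)&(P[:,2]<.14)&(P[:,0]>-.06)&(P[:,0]<.11)&(abs(P[:,1])>.07)&(abs(P[:,1])<.13)
  if l.sum()>200: A=np.c_[P[l,:2],np.ones(l.sum())];k=np.linalg.lstsq(A,P[l,2],rcond=None)[0];print(n,'lid',k)
c=cams.camera('wrist');cv2.imwrite('pics/w6.png',c['pixels'])"
```

```text
t 17.57 tcp box [ 13.44 118.17 251.91] grasp [ 13.86 118.16 270.6 ] tilt x,y [-0.0221  0.0007] F box [-0.21 -0.11  0.55] grip 0.0 w 0.25 T [-0.11 -0.14] 0.03
side knob 49 [[-44.7, -52.0, 119.8], [-38.3, -39.9, 127.0], [-34.2, -29.6, 130.8]]
side knobtop 20 [[-44.0, -49.4, 125.2], [-40.1, -41.4, 128.2], [-36.3, -34.1, 131.2]]
side lid [-0.02709495  0.00054214  0.1078544 ]
wrist lid [-2.66499613e-02 -1.45577921e-05  1.08677311e-01]
top lid [-0.02629108 -0.00292901  0.11081832]
```

View pics/w6.png

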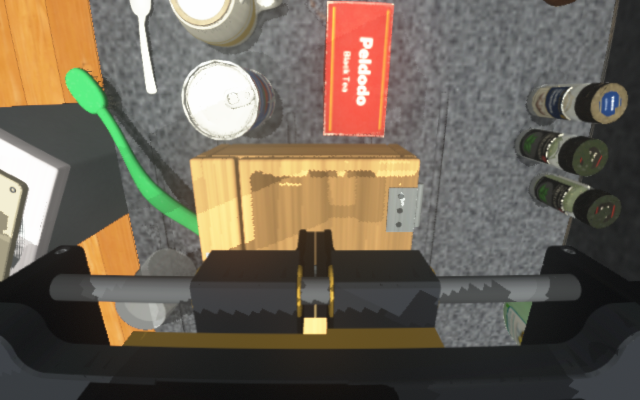

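```bash
python3 -c "
from bench import ticket
print(ticket.close_job())"
```

```text
the job is handed in; nothing more can be done
None
```

The lid is shut and bolted: the bolt is home in the keeper and its handle lies flat in the notch. The lid stayed down on its own at about 0.027 rad, and the job took about 18 s, though the first touch on the keeper pushed at about 13–15 N, above your 10 N, before I eased off. The tin and the carton were still standing in the last view, while the jar was last seen standing just before I backed away.

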